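# Fit and clamp the titrator's drying cartridge

### The arm

A 6-joint arm with a two-finger parallel gripper is mounted at the origin on the work surface. World frame = base frame: x ahead of the robot, y to its left, z up, the work surface at z = 0. Lengths are in m, angles in rad, forces in N, time in s.
With the tool pointing down it reaches from about 0.35 to 0.8 m from the base axis. Payload 7.3 kg.
Tool frame: the origin (TCP) lies between the finger pads; the fingertips stand 14 mm ahead of it and the grasp point (between the pads) lies 5 mm behind it; x points along the fingers, y is the direction in which the jaws open and shut, and the axes are right-handed (so a half turn about x gives the same grasp; the last joint's range is limited). The gripper opens to 85 mm and grips with 20 to 120 N. Pads are 22 mm wide; open, the fingers measure 114 mm over their backs; the gripper's body (76 mm by 85 mm) begins 54 mm behind the grasp point. The pads swing forward as they close: fully open they stand 13 mm farther back than shut.
Start: joints at [-1.401, 0.342, 1.524, -0, 1.275, -0.146], TCP at [0.163, -0.499, 0.245] pointing down, gripper open.
Joint ranges: [-2.53, 2.53], [-0.77, 2.02], [0.04, 2.7], [-1, 4.14], [0.28, 2.66], [-3.11, 3.11]. Speed limits (rad/s): [2.57, 2.57, 3.14, 3.14, 3.14, 3.14].

### API

Orientations are given as a 3x3 rotation matrix whose columns are the frame's x, y, z axes.
In Python, from rig import robot gives the robot as it stands.
- The arm moves only by the shell command python3 -m jog 'ROWS' [FORCE]. ROWS is a JSON object of lists of equal length, an entry for each row: "delta_pos": the shift along the tool's x, y, z in cm, a list of three; "rotation": the turn, a rotation vector about the tool's x, y, z in degrees, a list of three; "claw": the closure, from 0 (fully open) to 1 (shut). A call has exactly 10 rows; each row is the pose to reach, as a shift and turn from the pose commanded when the call began, along the tool's axes at that moment; what a row does not reach only later rows make up. A row lasts 1/8 s, in which the tool goes at most 62.5 mm and 10.7 degrees, less where a joint would pass 70% of its speed; a pose out of reach is approached as far as the arm can. A call with a gripper value outside its range is refused whole. The fingers move at their own pace and stop on an object; FORCE is the grip in N (left out, the last holds). Time passes only in rows, so rows that repeat a pose let the fingers close, or fill a call up. It gives the time, the measured TCP pose, the force and the opening at its end, in the units of the state.
- robot.state(): the state, without advancing time (a new reading comes with each control period).
- robot.get_image(name): name is "scene" or "top" or "wrist"; returns the picture (420x560x3 uint8, red, green, blue); there is no depth.
- robot.calibration(name): a dict with "fx", "fy", "cx", "cy" (pixels), "dist_coeffs" ([k1, k2, p1, p2, k3] as OpenCV has them; the pictures are not rectified), "T" (4x4, takes a point from camera to world coordinates). Camera axes: x right, y up, looking along -z (the intrinsics and any distortion apply to the point x, -y, -z); pixel columns grow to the right and rows downward; lengths in m; the calibration is good to about 2 mm. A picture is of the moment at which its call begins: read the wrist's pose just before it. calibration takes no time and is no camera call; for the wrist camera it gives the pose at the moment of the call.
- robot.close_job(): hands the job in, once; it reports no verdict.
The state is a dict: "t": time; "joint_positions": joint angles; "joint_velocities": joint speeds; "joint_efforts": joint torques, N m; "tool_pos": TCP position; "orientation": TCP orientation; "wrist_force": force on the tool from outside, world axes, zero at the start; "moment": the same for the moment, N m; "finger_gap": finger opening in m.
Only numpy, scipy, OpenCV 4.12 (cv2) and the standard library are available. Lean on these libraries where they do the work, as an engineer would, in place of code of your own. Each camera call takes 0.05 s, during which the arm holds its last target. There are 200 camera calls.

### The job

Stand the drying cartridge upright in the pocket on the titrator's deck and let go of it, then reach into the guard collar and turn the recessed clamp knob clockwise until the jaw holds the cartridge firmly against the fixed jaw, feeling for the knob stiffening and not overtightening it. Go easy on the plastic guard collar, leave the glassware alone and let go of everything at the end.

Things in the scene. Friction and masses are not known exactly. Their poses are not given: they have to be found in the camera images.
- cartridge: drying cartridge: upright round tube with white filling, a clear wall and a black cap, 36 mm in diameter, 95 mm tall, about 90 g, foot chamfered 3.5 x 6 mm; origin at the centre of its underside, z up its axis. Starts standing on the bench to the left of the titrator; may be gripped anywhere on its sides
- titrator: titrator base, a fixed white instrument 190 (x) x 310 (y) x 75 mm high, plus a low grey keypad ledge 36 mm high on its -x side; origin at the centre of its underside, on the bench; x away from the keypad, y from the knob to the pocket, z up. Its flat deck is 75 mm above the bench
- pocket (a point): point on the pocket's floor, 45 mm above the bench, at (0, 69, 45) mm in the titrator's frame: set the cartridge's underside here. The pocket is a hole in the deck, 42 (x) x 65 (y) mm, 30 mm deep, between two jaws 30 mm high above the deck: fixed on the +y side, moving on the -y side. Here it is 3 mm clear of the fixed jaw and, at the start, 2.5 mm or more of the moving one
- stop: fixed jaw, aluminium block 40 (x) x 22 (y) x 30 mm high with a rubber face that also reaches down into the pocket; origin on the deck below the middle of the face, whose normal is -y; axes as the titrator's. It bears the grip: the cartridge is firmly held at 8 to 20 N (knob resistance 0.2 to 0.27 N m) and cracks over 25 N
- guard: grey plastic guard collar round the knob, a fixed upright tube of 72 mm inner and 84 mm outer diameter, its rim 12 mm above the deck (87 mm above the bench); origin on its axis at the bottom of the well, 45 mm above the bench. It must not take over 20 N
- knob_grip (a point): middle of the clamp knob's bar grip, on the knob's upright axis, 67 mm above the bench; x along the bar, z up, turns with the knob. The bar is 36 mm long, 14 mm wide, from 55 to 75 mm above the bench (top 12 mm below the guard's rim), over a disc of 38 mm diameter with its top at 55 mm
- knob (a joint): knob angle, rad, 0 (jaw open) to 4, growing clockwise from above; starts at 0 to 0.15. Closes the moving jaw 6 mm per rad towards +y. Its pad is set by hand: it first presses the cartridge on the fixed jaw somewhere from 1.05 to 2.6 rad. Till then it resists with 0.15 N m; then grip grows to 8 N in about 0.35 rad and 20 N in 0.75 rad, each newton adding 0.006 N m. It stays where left
- amber_bottle: bystander: capped amber bottle, 68 mm in diameter, 125 mm tall; origin at the centre of its underside
- solvent_bottle: bystander: capped clear bottle, 90 mm in diameter, 190 mm tall; origin at the centre of its underside
- beaker: bystander: empty glass beaker, 70 mm in diameter, 85 mm tall; origin at the centre of its underside
Mind the look-alikes: they are no part of the job. There is more than one size of the cartridge; the job needs the larger.

How it is judged:
By the outcome, as a careful person would: the job done as asked, in the order asked, and still so for the second after the job is handed in, with the robot touching nothing.
It also fails if it takes over 72 s, if anything falls off the work surface, if the arm or the gripper's body presses on something with over 40 N, if the wrist force passes 120 N, or if a joint passes its speed limit or range.

## Working session

There is one attempt and no reset: what is moved stays moved. The work goes in short steps, Python scripts to look and compute and a shell command to move; the robot and the scene stay as the last step left them, time stands still between calls to the robot, and variables do not carry over. Pictures are saved under pics/ and viewed, about 8 in all and at most 12, crops included, and the job is handed in when it is done.

```bash
ls; mkdir -p pics
python3 - <<'E'
from rig import robot
import cv2,numpy as np
for n in ["scene","top"]:
    im=robot.get_image(n); cv2.imwrite(f"pics/{n}0.png",im[:,:,::-1])
    c=robot.calibration(n); print(n,{k:(np.round(v,3).tolist()) for k,v in c.items()})
s=robot.state(); print({k:np.round(v,3).tolist() for k,v in s.items()})
E
```

```text
pics
scene {'fx': 466.818, 'fy': 466.818, 'cx': 276.769, 'cy': 218.81, 'dist_coeffs': [-0.013, 0.0, 0.0, 0.0, 0.0], 'T': [[-0.814, -0.315, 0.489, 1.327], [0.581, -0.421, 0.697, 1.096], [-0.014, 0.851, 0.526, 0.868], [0.0, 0.0, 0.0, 1.0]]}
top {'fx': 525.04, 'fy': 525.04, 'cx': 280.842, 'cy': 212.39, 'dist_coeffs': [-0.012, 0.0, 0.0, 0.0, 0.0], 'T': [[0.007, 0.994, -0.111, 0.405], [-1.0, 0.008, 0.006, 0.054], [0.007, 0.111, 0.994, 1.616], [0.0, 0.0, 0.0, 1.0]]}
{'t': 0.1, 'joint_positions': [-1.401, 0.343, 1.525, 0.0, 1.275, -0.146], 'joint_velocities': [0.0, -0.002, -0.002, 0.001, 0.003, -0.0], 'joint_efforts': [0.002, -43.445, -24.649, -0.0, 0.005, -0.0], 'tool_pos': [0.163, -0.499, 0.245], 'orientation': [[-0.0, 0.311, -0.951], [0.001, -0.951, -0.311], [-1.0, -0.001, -0.0]], 'wrist_force': [0.818, -0.149, -0.069], 'moment': [-0.008, 0.009, 0.081], 'finger_gap': 0.085}
```

View pics/scene0.png

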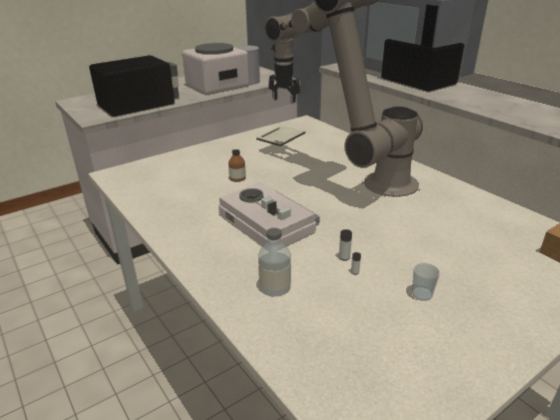

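View pics/top0.png

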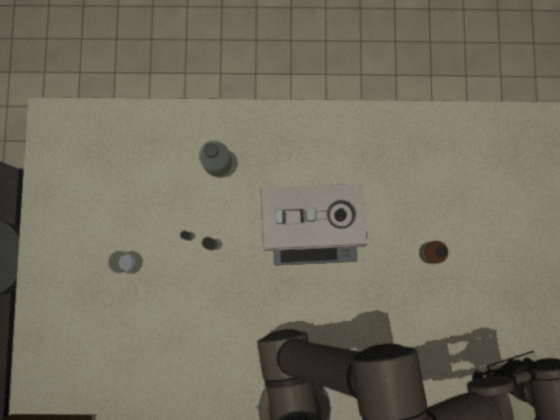

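The scene view shows the large cartridge at (345,245), the small one at (356,264) and the titrator at about (268,212). In the top view the large cartridge's cap is at (209,243), the small one's at (186,235), the guard and knob at (341,213) and the pocket at about (293,216). The amber bottle is at (435,251).

```bash
cat > h.py <<'E'
import cv2,numpy as np
from rig import robot
def ray(c,uv):
    K=np.array([[c["fx"],0,c["cx"]],[0,c["fy"],c["cy"]],[0,0,1]]);T=np.array(c["T"])
    p=cv2.undistortPoints(np.array([[uv]],float),K,np.array(c["dist_coeffs"]))[0,0]
    return T[:3,3],T[:3,:3]@np.array([p[0],-p[1],-1])
def onz(c,uv,z):
    o,d=ray(c,uv); return o+d*(z-o[2])/d[2]
def tri(c1,u1,c2,u2):
    o1,d1=ray(c1,u1);o2,d2=ray(c2,u2)
    s=np.linalg.lstsq(np.c_[d1,-d2],o2-o1,rcond=None)[0]
    a,b=o1+d1*s[0],o2+d2*s[1]; return (a+b)/2,np.linalg.norm(a-b)
def proj(c,P):
    T=np.linalg.inv(np.array(c["T"]));q=T[:3,:3]@np.array(P,float)+T[:3,3]
    K=np.array([[c["fx"],0,c["cx"]],[0,c["fy"],c["cy"]],[0,0,1]])
    return cv2.projectPoints(np.array([[q[0],-q[1],-q[2]]]),np.zeros(3),np.zeros(3),K,np.array(c["dist_coeffs"]))[0][0,0]
E
python3 - <<'E'
from h import *
np.set_printoptions(precision=4,suppress=True)
a=cv2.imread("pics/top0.png");b=cv2.imread("pics/scene0.png")
A=cv2.resize(a[170:275,170:380],(798,399),interpolation=cv2.INTER_CUBIC)   # x3.8
B=cv2.resize(b[175:285,210:370],(290*1,200),interpolation=cv2.INTER_CUBIC)
cv2.imwrite("pics/topc.png",A)
cv2.imwrite("pics/scenec.png",cv2.resize(b[170:290,210:370],(800,600),interpolation=cv2.INTER_CUBIC))
E
```

```text
(no output)
```

View pics/topc.png

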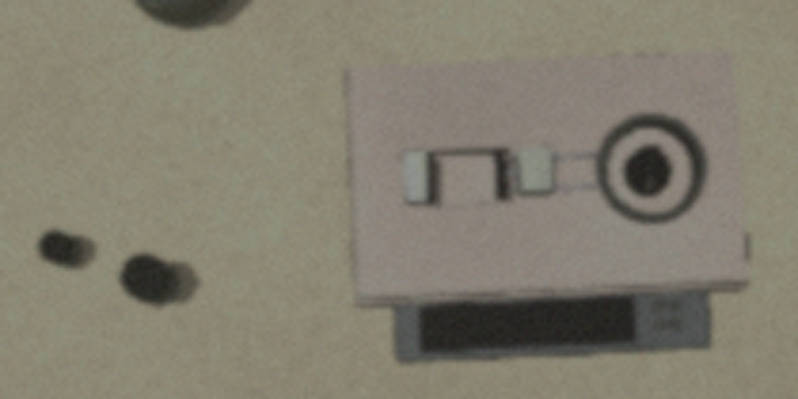

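View pics/scenec.png

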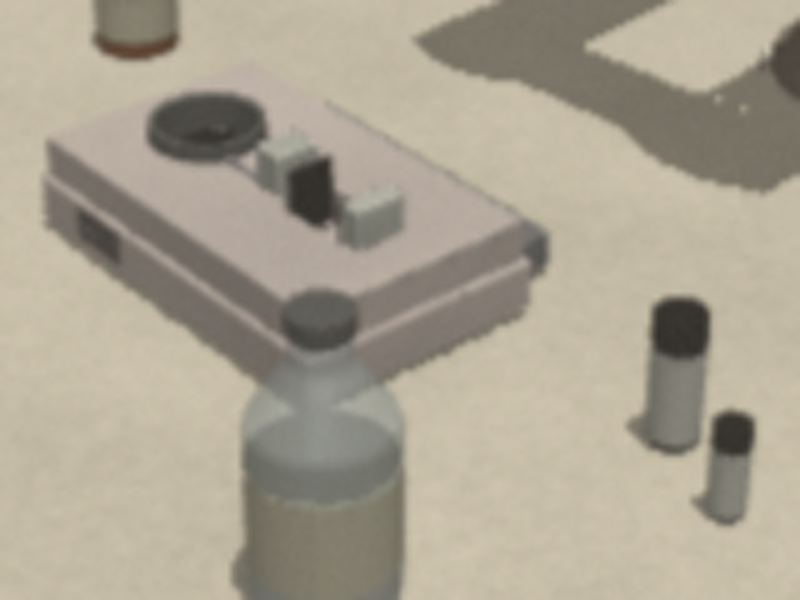

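In the enlarged top crop the large cap's centre is at (147,277), the guard at (652,167) with a dark knob inside, and the pocket floor at about (467,177). The fixed jaw is on the left, at about (418,177). In the enlarged scene crop the large cap's top is at (681,311), and the guard rim's centre is at about (207,120).

Run:
```python
from h import *
np.set_printoptions(precision=4,suppress=True)
t=robot.calibration("top");s=robot.calibration("scene")
T=lambda u,v:(170+(u+.5)/3.8-.5,170+(v+.5)/3.8-.5)
S=lambda u,v:(210+(u+.5)/5-.5,170+(v+.5)/5-.5)
print("cap",tri(t,T(147,277),s,S(681,313)),onz(t,T(147,277),.095))
print("guard",tri(t,T(652,167),s,S(207,121)),onz(t,T(652,167),.087))
print("jaw L/R top corners",onz(t,T(404,152),.105),onz(t,T(407,203),.105))
print("deck corners TL,TR,BL,BR",*[onz(t,T(*p),.075) for p in [(347,68),(735,52),(356,297),(748,284)]])
print("pocketfloor mid",onz(t,T(467,177),.045))
w=robot.calibration("wrist");st=robot.state()
R=np.array(st["orientation"]);print("cam in tool",R.T@(np.array(w["T"])[:3,3]-st["tool_pos"]),R.T@np.array(w["T"])[:3,:3],w["fx"])
```

```text
cap (array([0.4847, 0.2549, 0.0927]), np.float64(0.0015269644184584311)) [0.4851 0.254  0.095 ]
guard (array([ 0.5736, -0.1326,  0.0844]), np.float64(5.4617951761968475e-05)) [ 0.5733 -0.1323  0.087 ]
jaw L/R top corners [0.5813 0.0591 0.105 ] [0.5423 0.0565 0.105 ]
deck corners TL,TR,BL,BR [0.6505 0.1042 0.075 ] [ 0.6657 -0.1993  0.075 ] [0.472  0.0953 0.075 ] [ 0.4843 -0.2075  0.075 ]
pocketfloor mid [0.5688 0.0092 0.045 ]
cam in tool [-0.1289 -0.0003 -0.0788] [[-0.0008  0.3057 -0.9521]
 [ 1.     -0.0006 -0.0011]
 [-0.0009 -0.9521 -0.3057]] 350.665170272932
```

```bash
python3 -m jog '{"delta_pos":[[-0.2,-1.8,-4.4],[-0.4,-3.7,-8.8],[-0.6,-5.5,-13.1],[-0.8,-7.4,-17.5],[-0.9,-9.2,-21.9],[-1.1,-11.1,-26.3],[-1.3,-12.9,-30.6],[-1.5,-14.75,-35.0],[-1.5,-14.75,-35.0],[-1.5,-14.75,-35.0]],"rotation":[[-9.3,0,0],[-18.6,0,0],[-28,0,0],[-37.2,0,0],[-46.5,0,0],[-55.9,0,0],[-65.2,0,0],[-74.5,0,0],[-74.5,0,0],[-74.5,0,0]],"claw":[0,0,0,0,0,0,0,0,0,0]}' 30
python3 - <<'E'
from h import *
np.set_printoptions(precision=4,suppress=True)
s=robot.state();print(np.round(s["joint_positions"],3));R=np.array(s["orientation"]);print(R)
for tgt in ([.4855,.2535,.2],):
  print(100*R.T@(np.array(tgt)-s["tool_pos"]))
E
```

```text
t: 1.35
tool_pos: [0.4495, -0.2502, 0.2599]
orientation: [[-0.001, 0.999, 0.044], [0.0, 0.044, -0.999], [-1.0, -0.001, -0.0]]
wrist_force: [-0.7, 0.1, -1.2]
finger_gap: 0.0854
[-0.657  0.312  1.527 -0.001  1.304 -0.701]
[[-0.0011  0.999   0.0445]
 [ 0.0001  0.0445 -0.999 ]
 [-1.     -0.0011 -0.0002]]
[  5.9914   5.8414 -50.162 ]
```

```bash
python3 -m jog '{"delta_pos":[[0,2.2,-3.4],[0,4.3,-6.8],[0,6.5,-10.2],[0,8.6,-13.6],[0,10.8,-17],[0,12.9,-20.4],[0,12.9,-20.4],[0,12.9,-20.4],[0,12.9,-20.4],[0,12.9,-20.4]],"rotation":[[0,0,0],[0,0,0],[0,0,0],[0,0,0],[0,0,0],[0,0,0],[0,0,0],[0,0,0],[0,0,0],[0,0,0]],"claw":[0,0,0,0,0,0,0,0,0,0]}'
python3 - <<'E'
from h import *
import pickle
c=robot.calibration("wrist");im=robot.get_image("wrist");pickle.dump((c,im),open("w1.pkl","wb"))
cv2.imwrite("pics/w1.png",im[:,:,::-1])
E
```

```text
t: 2.6
tool_pos: [0.5693, -0.0416, 0.2604]
orientation: [[0.0, 0.999, 0.044], [-0.0, 0.044, -0.999], [-1.0, 0.0, 0.0]]
wrist_force: [0.1, 0.5, 0.8]
finger_gap: 0.0854
```

View pics/w1.png

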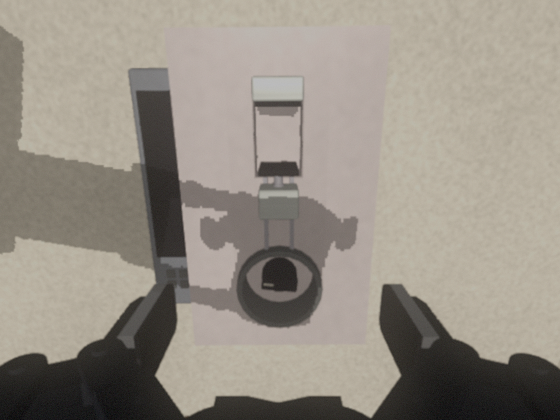

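The wrist view shows the fixed jaw at (252–303, 77–106), the pocket opening spanning about (254–302, 106–175), the moving jaw at (279,200) and the guard rim spanning u 237–322, down to v≈327, with the black knob inside at (280,275).

Run:
```python
from h import *
import pickle
np.set_printoptions(precision=4,suppress=True)
c,im=pickle.load(open("w1.pkl","rb"))
t=robot.calibration("top")
g=cv2.cvtColor(im,cv2.COLOR_RGB2GRAY)
print("rim L,R,far",onz(c,(237,285),.087),onz(c,(322,285),.087),onz(c,(279.5,327),.087))
print("fixed jaw top far corners",onz(c,(252,77),.105),onz(c,(303,77),.105),"near",onz(c,(252,102),.105),onz(c,(303,102),.105))
print("deck corners",*[onz(c,p,.075) for p in [(166,27),(392,27),(194,345),(368,345)]])
# two-view height of jaw far corners: top crop (404,152)=+x side,(407,203)
T=lambda u,v:(170+(u+.5)/3.8-.5,170+(v+.5)/3.8-.5)
print(tri(t,T(404,152),c,(303,77)),tri(t,T(407,203),c,(252,77)))
print("row at u=278, v60-185",g[60:185:3,290]); print("cols v=140",g[140,245:312:2]); print("cols v=90",g[90,245:312:2])
from collections import Counter
ped=np.array([.0])
```

```text
rim L,R,far [ 0.5345 -0.1288  0.087 ] [ 0.6163 -0.1252  0.087 ] [ 0.5775 -0.174   0.087 ]
fixed jaw top far corners [0.5462 0.0565 0.105 ] [0.5844 0.0582 0.105 ] near [0.5465 0.0388 0.105 ] [0.5856 0.0405 0.105 ]
deck corners [0.4752 0.0917 0.075 ] [0.6543 0.0997 0.075 ] [ 0.4885 -0.2082  0.075 ] [ 0.6726 -0.2     0.075 ]
(array([0.5855, 0.0597, 0.0763]), np.float64(0.0019155144567161166)) (array([0.5445, 0.0572, 0.0848]), np.float64(0.001477256305148808))
row at u=278, v60-185 [179 178 178 179 177 167 184 186 187 186 186 184 183 164  71  69 122 119
 120 171 172 172 173 173 174 175 174 175 175 174 174 175 177 176  79  62
  58  63  62 132 147 120]
cols v=140 [173 174 173 172 144 112 168 173 172 173 172 173 174 174 175 174 175 174
 174 174 175 174 174 174 175 173 175 168 107 160 171 171 171 171]
cols v=90 [174 177 177 150 173 185 185 185 186 185 187 185 186 187 186 187 186 186
 186 187 186 185 186 186 186 186 187 186 183 150 174 176 175 176]
```

```bash
python3 -m jog '{"delta_pos":[[0,-1,-4.3],[1,-2,-8.6],[2,-3,-12.8],[4,-4,-17.1],[6,-5,-21.4],[8,-6,-25.6],[9,-7.07,-29.9],[9,-7.07,-29.9],[9,-7.07,-29.9],[9,-7.07,-29.9]],"rotation":[[0,0,0],[0,0,0],[0,0,0],[0,0,0],[0,0,0],[0,0,0],[0,0,0],[0,0,0],[0,0,0],[0,0,0]],"claw":[0,0,0,0,0,0,0,0,0,0]}'
python3 - <<'E'
from h import *
import pickle
np.set_printoptions(precision=4,suppress=True)
c=robot.calibration("wrist");im=robot.get_image("wrist");pickle.dump((c,im),open("w2.pkl","wb"))
cv2.imwrite("pics/w2.png",im[:,:,::-1]); print(proj(c,[.485,.254,.095]))
m=(im.max(2)<70).astype(np.uint8)
n,l,s,ce=cv2.connectedComponentsWithStats(m)
for i in range(1,n):
  if s[i,4]>200: print(s[i],ce[i],onz(c,ce[i],.09))
E
```

```text
t: 3.9
tool_pos: [0.4861, 0.2539, 0.1707]
orientation: [[0.001, 0.999, 0.044], [-0.0, 0.044, -0.999], [-1.0, 0.001, 0.0]]
wrist_force: [0.1, -0.3, -0.1]
finger_gap: 0.0852
[274.974  238.2319]
[ 302   94   39   38 1087] [321.7672 112.4857] [0.5085 0.33   0.09  ]
[ 251  200   56   61 2706] [278.3914 230.2801] [0.487  0.2576 0.09  ]
[    0   285   560   135 31904] [275.8547 378.5534] [0.4903 0.1425 0.09  ]
```

View pics/w2.png

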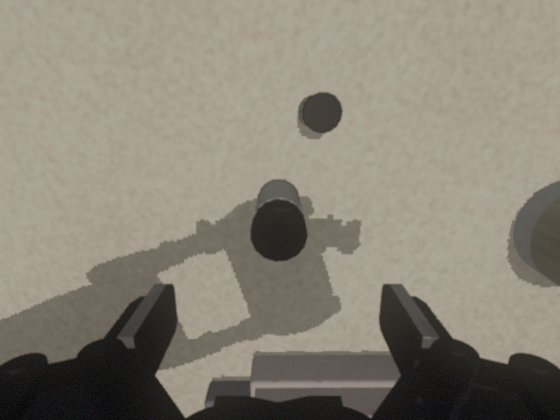

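The wrist view shows the large cap's disc at (279,231), midway between the open fingers. The small cartridge is at (321,112), clear of them.

```bash
python3 -m jog '{"delta_pos":[[1.5,0,-0.15],[3,0,-0.15],[5,0,-0.15],[7,0,-0.15],[8.5,0,-0.15],[9.25,0,-0.15],[9.25,0,-0.15],[9.25,0,-0.15],[9.25,0,-0.15],[9.25,0,-0.15]],"rotation":[[0,0,0],[0,0,0],[0,0,0],[0,0,0],[0,0,0],[0,0,0],[0,0,0],[0,0,0],[0,0,0],[0,0,0]],"claw":[0,0,0,0,0,0,0,0.3,0.4,0.6]}' 30
python3 -m jog '{"delta_pos":[[0,0,0],[0,0,0],[0,0,0],[0,0,0],[-0.5,0,0],[-2,0,0],[-5,0,0],[-9,0,0],[-10,0,0],[-10,0,0]],"rotation":[[0,0,0],[0,0,0],[0,0,0],[0,0,0],[0,0,0],[0,0,0],[0,0,0],[0,0,0],[0,0,0],[0,0,0]],"claw":[0.8,1,1,1,1,1,1,1,1,1]}' 30
```

```text
t: 5.2
tool_pos: [0.4857, 0.2566, 0.0783]
orientation: [[0.001, 0.999, 0.045], [0.0, 0.045, -0.999], [-1.0, 0.001, -0.0]]
wrist_force: [0.9, -0.2, 8.2]
finger_gap: 0.0348
t: 6.45
tool_pos: [0.4853, 0.2565, 0.1781]
orientation: [[0.001, 0.999, 0.045], [0.0, 0.045, -0.999], [-1.0, 0.001, -0.0]]
wrist_force: [0.4, 0.2, -1.3]
finger_gap: 0.0351
```

```bash
python3 -m jog '{"delta_pos":[[-1.5,0.5,1.5],[-3,1.5,5],[-3,2.5,9],[-3,3.5,13],[-3,4.5,16.5],[-3,5.5,19.5],[-3,6.5,22],[-3,7.07,24],[-3,7.07,24.5],[-3,7.07,24.5]],"rotation":[[0,0,0],[0,0,0],[0,0,0],[0,0,0],[0,0,0],[0,0,0],[0,0,0],[0,0,0],[0,0,0],[0,0,0]],"claw":[1,1,1,1,1,1,1,1,1,1]}'
python3 - <<'E'
from h import *
import pickle
np.set_printoptions(precision=4,suppress=True)
c=robot.calibration("wrist");im=robot.get_image("wrist");pickle.dump((c,im),open("w3.pkl","wb"))
cv2.imwrite("pics/w3.png",cv2.resize(im[:,:,::-1],(800,600)));print(robot.state()["tool_pos"],proj(c,[.567,.015,.122]),proj(c,[.567,.015,.045]))
E
```

```text
t: 7.7
tool_pos: [0.5667, 0.015, 0.2076]
orientation: [[-0.001, 0.999, 0.045], [0.0, 0.045, -0.999], [-1.0, -0.001, -0.0]]
wrist_force: [-0.5, 0.8, -0.8]
finger_gap: 0.0349
[0.5667 0.0155 0.2077] [277.4841 232.9941] [277.5731 202.14  ]
```

View pics/w3.png

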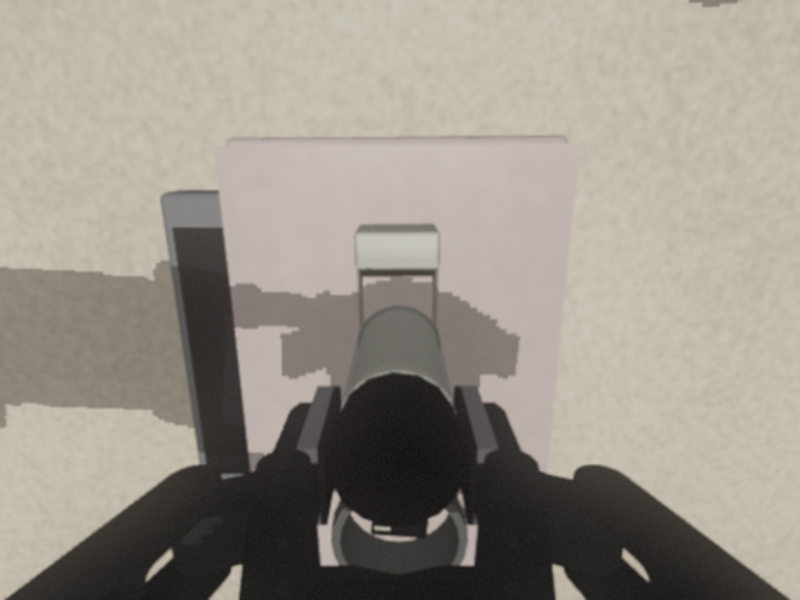

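The cartridge is held upright between the fingers, with its cap at (401,447) and its foot's far edge at (398,308). It hangs just this side of the fixed jaw, whose top spans u 356–439 and v 228–270. Jaw and deck edges are level in the picture, so the yaw matches.

Run:
```python
from h import *
import pickle
np.set_printoptions(precision=4,suppress=True)
c,im=pickle.load(open("w3.pkl","rb"))
c1,im1=pickle.load(open("w1.pkl","rb"))
P=lambda u,v:((u+.5)/1.4286-.5,(v+.5)/1.4286-.5)
R=np.array([[.999,.045],[-.045,.999]])  # world->tool(y,-z) axes
p=np.array([.567,.015])
def tt(q): return 1000*R@(q[:2]-p)
print("jaw far edge L,R",tt(onz(c,P(357,229),.105)),tt(onz(c,P(438,229),.105)))
print("jaw near edge",tt(onz(c,P(397,270),.105)))
print("pocket x edges @.075",tt(onz(c,P(361,290),.075)),tt(onz(c,P(435,290),.075)))
print("deck far edge L R",tt(onz(c,P(219,147),.075)),tt(onz(c,P(577,147),.075)))
print("foot far edge z.1297/.1357",tt(onz(c,P(398,308),.1297)),tt(onz(c,P(398,308),.1357)))
print("cap L,R,near edge",tt(onz(c,P(329,445),.2247)),tt(onz(c,P(470,445),.2247)),tt(onz(c,P(399,523),.2247)))
print("far-jaw height from 2 wrist views",tri(c,P(357,229),c1,(252,77)),tri(c,P(438,229),c1,(303,77)))
g=cv2.cvtColor(im,cv2.COLOR_RGB2GRAY)
print(g[150:196,280])
print(g[205:225:5,235:320:3])
```

```text
jaw far edge L,R [-18.2905  44.7456] [18.9983 44.7794]
jaw near edge [ 0.1418 25.4812]
pocket x edges @.075 [-19.3079   7.5148] [20.6857  7.5534]
deck far edge L R [-87.6462  80.3419] [88.7675 80.4858]
foot far edge z.1297/.1357 [ 0.5913 14.3635] [ 0.5788 16.23  ]
cap L,R,near edge [-17.1932   7.2149] [18.8525  7.2584] [  0.7534 -16.805 ]
far-jaw height from 2 wrist views (array([0.5457, 0.0572, 0.0941]), np.float64(0.000528456022852443)) (array([0.585 , 0.059 , 0.0939]), np.float64(0.00017088047922414744))
[186 188 185 186 186 182 164 136 119 120 119 125 145 167 184 193 196 196
 195 194 196 196 195 192 190 192 190 189 187 187 184 182 181 181 182 182
 176 160 122  81  65  62  76 108 126 127]
[[177 179 178 177 133 120 105 129 129 128 128 129 128 126 126 127 127 129
  128 126 125 127 126  99 127 130 131 152 180]
 [125 127 126 124 123 117 102 127 126 127 130 128 128 127 126 126 126 128
  128 129 127 127 128  98 122 126 125 126 125]
 [125 127 126 122 124 118 101 127 125 125 125 117 108  97  96  93  95 103
  112 123 128 127 125  97 121 126 126 123 123]
 [126 123 126 125 126 120  97 125 120  94 102 108 112 111 109 111 108 109
  111 105  93 113 125  98 123 123 122 123 122]]
```

```bash
python3 -m jog '{"delta_pos":[[1,0,0.05],[2,0,0.05],[3,0,0.05],[4,0,0.05],[4.5,0,0.05],[5,0,0.05],[5.4,0,0.05],[5.8,0,0.05],[6.2,0,0.05],[6.2,0,0.05]],"rotation":[[0,0,0],[0,0,0],[0,0,0],[0,0,0],[0,0,0],[0,0,0],[0,0,0],[0,0,0],[0,0,0],[0,0,0]],"claw":[1,1,1,1,1,1,1,1,1,1]}'
```

```text
t: 9.0
tool_pos: [0.5669, 0.0144, 0.1455]
orientation: [[-0.001, 0.999, 0.045], [-0.0, 0.045, -0.999], [-1.0, -0.001, 0.0]]
wrist_force: [0.8, 0.3, -0.9]
finger_gap: 0.0349
```

Bottom at about z=0.067, inside the hole with no contact. Next, down to just above the floor.

```bash
python3 -m jog '{"delta_pos":[[0.4,0,0],[0.8,0,0],[1.2,0,0],[1.5,0,0],[1.7,0,0],[1.9,0,0],[2.0,0,0],[2.1,0,0],[2.1,0,0],[2.1,0,0]],"rotation":[[0,0,0],[0,0,0],[0,0,0],[0,0,0],[0,0,0],[0,0,0],[0,0,0],[0,0,0],[0,0,0],[0,0,0]],"claw":[1,1,1,1,1,1,1,1,1,1]}'
```

```text
t: 10.25
tool_pos: [0.5671, 0.0144, 0.1249]
orientation: [[0.0, 0.999, 0.045], [-0.0, 0.045, -0.999], [-1.0, 0.0, 0.0]]
wrist_force: [0.5, 0.2, -0.9]
finger_gap: 0.0354
```

```bash
python3 -m jog '{"delta_pos":[[0.05,0,0],[0.1,0,0],[0.13,0,0],[0.16,0,0],[0.18,0,0],[0.2,0,0],[0.2,0,0],[0.2,0,0],[0.2,0,0],[0.2,0,0]],"rotation":[[0,0,0],[0,0,0],[0,0,0],[0,0,0],[0,0,0],[0,0,0],[0,0,0],[0,0,0],[0,0,0],[0,0,0]],"claw":[1,1,1,1,1,1,1,1,1,1]}'
```

```text
t: 11.5
tool_pos: [0.5672, 0.0144, 0.1233]
orientation: [[0.001, 0.999, 0.045], [-0.0, 0.045, -0.999], [-1.0, 0.001, 0.0]]
wrist_force: [-1.9, 0.2, 5.3]
finger_gap: 0.0355
```

Contact with the floor at 5 N, at the expected height. Release and lift.

```bash
python3 -m jog '{"delta_pos":[[0,0,0],[0,0,0],[0,0,0],[0,0,0],[-0.5,0,0],[-2,0,0],[-4,0,0],[-7,0,0],[-9,0,0],[-9,0,0]],"rotation":[[0,0,0],[0,0,0],[0,0,0],[0,0,0],[0,0,0],[0,0,0],[0,0,0],[0,0,0],[0,0,0],[0,0,0]],"claw":[0.5,0.4,0.3,0.2,0.1,0,0,0,0,0]}'
python3 - <<'E'
from h import *
s=robot.state();R=np.array(s["orientation"]);print(s["joint_positions"][5])
print(100*R.T@(np.array([.5745,-.132-.0,.19])-s["tool_pos"]))
E
```

```text
t: 12.75
tool_pos: [0.5681, 0.0143, 0.2153]
orientation: [[0.005, 0.999, 0.045], [-0.001, 0.045, -0.999], [-1.0, 0.005, 0.001]]
wrist_force: [-0.2, -0.3, -0.2]
finger_gap: 0.0853
-0.1548185553866803
[ 2.54523389 -0.03926623 14.64653141]
```

```bash
python3 -m jog '{"delta_pos":[[0,0,2],[0,0,5],[0,0,8],[0,0,11],[0,0,13],[0,0,14.6],[0,0,14.6],[0,0,14.6],[0,0,14.6],[0,0,14.6]],"rotation":[[0,0,0],[0,0,0],[0,0,0],[0,0,0],[0,0,0],[0,0,0],[0,0,0],[0,0,0],[0,0,0],[0,0,0]],"claw":[0,0,0,0,0,0,0,0,0,0]}'
python3 - <<'E'
from h import *
import pickle
c=robot.calibration("wrist");im=robot.get_image("wrist");pickle.dump((c,im),open("w4.pkl","wb"))
u,v=proj(c,[.5745,-.132,.075]);print(u,v)
g=np.clip(im[:,:,::-1].astype(float)*1.8,0,255).astype(np.uint8)
cv2.imwrite("pics/w4.png",cv2.resize(g[80:310,140:420],None,fx=2.6,fy=2.6,interpolation=cv2.INTER_CUBIC))
E
```

```text
t: 14.0
tool_pos: [0.5738, -0.1308, 0.2129]
orientation: [[0.0, 0.999, 0.046], [-0.0, 0.046, -0.999], [-1.0, 0.0, 0.0]]
wrist_force: [0.1, 0.1, 0.4]
finger_gap: 0.0851
277.84330505833714 211.7650924148595
```

View pics/w4.png

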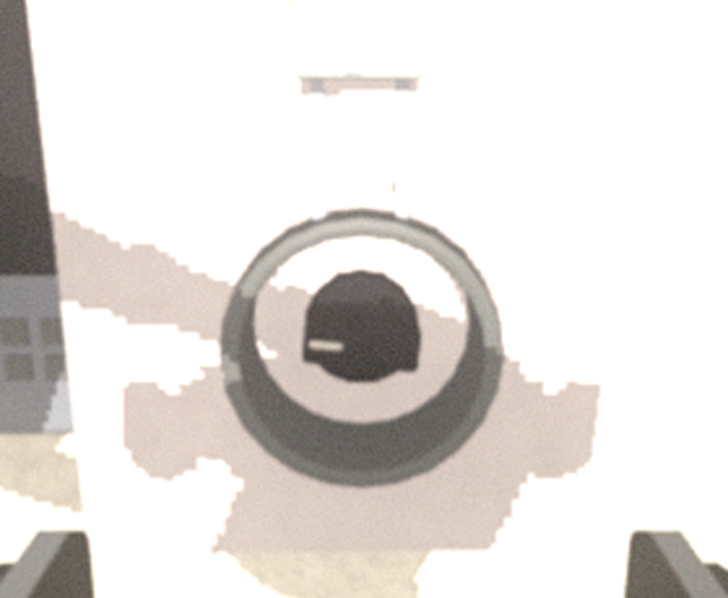

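The enlarged crop shows the bar about 4.5° clockwise of the tool's y axis, with its centre at about (360,344). That matches the projected knob position within 1 px. The guard ring spans u 221–502 and is concentric with it.

```bash
python3 -m jog '{"delta_pos":[[0,0.1,0.2],[1,0.1,0.2],[2,0.1,0.2],[3,0.1,0.2],[4,0.1,0.2],[5,0.1,0.2],[6,0.1,0.2],[7,0.1,0.2],[8,0.1,0.2],[8.3,0.1,0.2]],"rotation":[[-9,0,0],[-18,0,0],[-28,0,0],[-38,0,0],[-48,0,0],[-58,0,0],[-68,0,0],[-78,0,0],[-85.5,0,0],[-85.5,0,0]],"claw":[0,0.1,0.2,0.3,0.4,0.5,0.6,0.695,0.695,0.695]}' 40
python3 - <<'E'
from h import *
import pickle
c=robot.calibration("wrist");im=robot.get_image("wrist");pickle.dump((c,im),open("w5.pkl","wb"))
s=robot.state();print(s["joint_positions"],s["finger_gap"],proj(c,[.575,-.1325,.075]),proj(c,s["tool_pos"]))
g=np.clip(im[:,:,::-1].astype(float)*1.8,0,255).astype(np.uint8)
cv2.imwrite("pics/w5.png",cv2.resize(g[130:380,140:420],None,fx=2.4,fy=2.4,interpolation=cv2.INTER_CUBIC))
E
```

```text
t: 15.3
tool_pos: [0.5745, -0.1331, 0.1292]
orientation: [[-0.001, 0.034, 0.999], [0.0, 0.999, -0.034], [-1.0, 0.0, -0.001]]
wrist_force: [0.3, -0.3, -0.9]
finger_gap: 0.0261
[-3.57491988e-01  5.68972707e-01  1.49483271e+00 -6.17326325e-05
  1.07873005e+00 -1.89253861e+00] 0.02593803690231528 [278.00664689 251.79701072] [276.60457152 302.22824759]
```

View pics/w5.png

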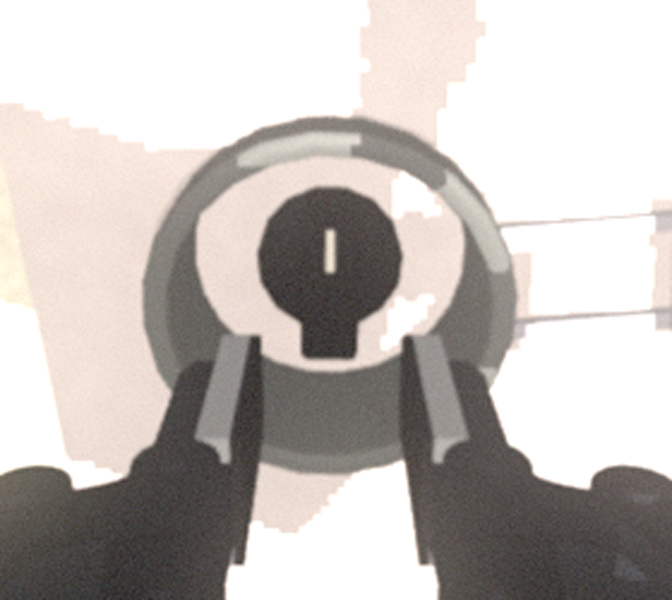

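The bar is vertical in the picture at u≈330, centred between the fingers (inner edges at 261 and 402). The fingers fit inside the ring. Next, a check of the fore-aft offset.

Run:
```python
from h import *
import pickle
c,im=pickle.load(open("w5.pkl","rb"))
P=lambda u,v:(140+(u+.5)/2.4-.5,130+(v+.5)/2.4-.5)
print("bar +x end",onz(c,P(330,357),.075),"rim L/R",onz(c,P(144,285),.087),onz(c,P(517,285),.087),"rim +x",onz(c,P(330,472),.087))
print(robot.state()["moment"])
```

```text
bar +x end [ 0.59170518 -0.13351397  0.075     ] rim L/R [ 0.56658676 -0.17346128  0.087     ] [ 0.56928767 -0.09171215  0.087     ] rim +x [ 0.61558065 -0.13429546  0.087     ]
[-0.01126452  0.01227426  0.00503214]
```

```bash
python3 -m jog '{"delta_pos":[[1,0,-0.05],[2,0,-0.05],[3,0,-0.05],[3.6,0,-0.05],[4.2,0,-0.05],[4.7,0,-0.05],[5.1,0,-0.05],[5.4,0,-0.05],[5.6,0,-0.05],[5.6,0,-0.05]],"rotation":[[0,0,0],[0,0,0],[0,0,0],[0,0,0],[0,0,0],[0,0,0],[0,0,0],[0,0,0],[0,0,0],[0,0,0]],"claw":[0.695,0.695,0.695,0.695,0.695,0.695,0.695,0.695,0.695,0.695]}'
```

```text
t: 16.6
tool_pos: [0.5743, -0.1334, 0.0737]
orientation: [[-0.0, 0.033, 0.999], [-0.0, 0.999, -0.033], [-1.0, -0.0, -0.0]]
wrist_force: [0.7, 0.2, -0.2]
finger_gap: 0.0261
```

```bash
python3 -m jog '{"delta_pos":[[0,0,0],[0,0,0],[0,0,0],[0,0,0],[0,0,0],[0,0,0],[0,0,0],[0,0,0],[0,0,0],[0,0,0]],"rotation":[[0,0,0],[0,0,0],[0,0,0],[0,0,0],[0,0,0],[0,0,0],[0,0,0],[0,0,0],[0,0,0],[0,0,0]],"claw":[0.73,0.77,0.8,0.83,0.87,0.92,1,1,1,1]}' 40; python3 -c "
from h import *;s=robot.state();print(s['moment'],s['wrist_force'])"
```

```text
t: 17.85
tool_pos: [0.5743, -0.1334, 0.0739]
orientation: [[0.0, 0.033, 0.999], [-0.0, 0.999, -0.033], [-1.0, -0.0, 0.0]]
wrist_force: [-2.1, -1.5, 3.7]
finger_gap: 0.0128
[-0.1066542   0.26898596 -0.09379007] [-2.10298122 -1.49813286  3.70842383]
```

```bash
python3 -m jog '{"delta_pos":[[0,0,0],[0,0,0],[0,0,0],[0,0,0],[0,0,0],[0,0,0],[0,0,0],[0,0,0],[0,0,0],[0,0,0]],"rotation":[[4,0,0],[9,0,0],[14,0,0],[19,0,0],[24,0,0],[28,0,0],[32,0,0],[35,0,0],[38,0,0],[40,0,0]],"claw":[1,1,1,1,1,1,1,1,1,1]}'
cat > m.py <<'E'
from h import *
s=robot.state();R=np.array(s['orientation']);print('M',np.round(s['moment'],3),'F',np.round(s['wrist_force'],1),'yaw_y',np.degrees(np.arctan2(R[1,1],R[0,1])),'j6',s['joint_positions'][5],s['joint_efforts'][5],s['finger_gap'])
E
python3 m.py
```

```text
t: 19.1
tool_pos: [0.5744, -0.1333, 0.074]
orientation: [[0.0, 0.669, 0.744], [-0.0, 0.744, -0.669], [-1.0, 0.0, 0.0]]
wrist_force: [-1.5, 0.5, 4.2]
finger_gap: 0.0131
M [0.125 0.176 0.123] F [-1.5  0.5  4.2] yaw_y 48.04218749489674 j6 -1.196359671315916 -0.1279700780287385 0.013097654015767152
```

```bash
python3 -m jog '{"delta_pos":[[0,0,0],[0,0,0],[0,0,0],[0,0,0],[0,0,0],[0,0,0],[0,0,0],[0,0,0],[0,0,0],[0,0,0]],"rotation":[[1.6,0,0],[3.2,0,0],[4.8,0,0],[6.4,0,0],[8,0,0],[9.6,0,0],[11.2,0,0],[12.8,0,0],[14.4,0,0],[16,0,0]],"claw":[1,1,1,1,1,1,1,1,1,1]}' |tail -1; python3 m.py
```

```text
finger_gap: 0.0127
M [0.174 0.193 0.145] F [-0.9  1.3  4.7] yaw_y 32.04235932525083 j6 -0.9172249152679283 -0.14419101644307375 0.012660872367508824
```

```bash
python3 -m jog '{"delta_pos":[[0,0,0],[0,0,0],[0,0,0],[0,0,0],[0,0,0],[0,0,0],[0,0,0],[0,0,0],[0,0,0],[0,0,0]],"rotation":[[1.6,0,0],[3.2,0,0],[4.8,0,0],[6.4,0,0],[8,0,0],[9.6,0,0],[11.2,0,0],[12.8,0,0],[14.4,0,0],[16,0,0]],"claw":[1,1,1,1,1,1,1,1,1,1]}' |tail -1; python3 m.py
```

```text
finger_gap: 0.013
M [0.237 0.053 0.132] F [-0.2  1.7  5.1] yaw_y 16.029340842182595 j6 -0.6377673851256876 -0.1398262521252036 0.013037827212415603
```

```bash
python3 -m jog '{"delta_pos":[[0,0,0],[0,0,0],[0,0,0],[0,0,0],[0,0,0],[0,0,0],[0,0,0],[0,0,0],[0,0,0],[0,0,0]],"rotation":[[1.6,0,0],[3.2,0,0],[4.8,0,0],[6.4,0,0],[8,0,0],[9.6,0,0],[11.2,0,0],[12.8,0,0],[14.4,0,0],[16,0,0]],"claw":[1,1,1,1,1,1,1,1,1,1]}' |tail -1; python3 m.py
```

```text
finger_gap: 0.013
M [ 0.337 -0.018  0.125] F [0.1 1.4 4.4] yaw_y 0.01360528172616783 j6 -0.3582537587012007 -0.14416045043617487 0.01300040649011027
```

```bash
python3 -m jog '{"delta_pos":[[0,0,0],[0,0,0],[0,0,0],[0,0,0],[0,0,0],[0,0,0],[0,0,0],[0,0,0],[0,0,0],[0,0,0]],"rotation":[[1.6,0,0],[3.2,0,0],[4.8,0,0],[6.4,0,0],[8,0,0],[9.6,0,0],[11.2,0,0],[12.8,0,0],[14.4,0,0],[16,0,0]],"claw":[1,1,1,1,1,1,1,1,1,1]}' |tail -1; python3 m.py
```

```text
finger_gap: 0.0131
M [ 0.444 -0.27   0.2  ] F [2.1 2.7 5.5] yaw_y -16.001238525532614 j6 -0.078758446960104 -0.13698299881070852 0.013113268986071321
```

```bash
cat > avg.py <<'E'
from h import *
L=[]
for i in range(5):
    robot.get_image("wrist"); s=robot.state(); L.append([s['moment'][2],s['joint_efforts'][5],*s['wrist_force']])
print(np.round(np.mean(L,0),3),np.round(np.std(L,0),3))
E
python3 avg.py; python3 m.py
```

```text
[0.028 0.086 1.546 2.556 5.022] [0.042 0.079 0.18  0.58  0.898]
M [ 0.494 -0.235  0.043] F [1.3 2.  4.4] yaw_y -15.966429177981587 j6 -0.0794974543289132 0.01923259813338518 0.013145923176666761
```

```bash
python3 -m jog '{"delta_pos":[[0,0,0],[0,0,0],[0,0,0],[0,0,0],[0,0,0],[0,0,0],[0,0,0],[0,0,0],[0,0,0],[0,0,0]],"rotation":[[1.2,0,0],[2.4,0,0],[3.6,0,0],[4.8,0,0],[6,0,0],[7.2,0,0],[8.4,0,0],[9.6,0,0],[10.8,0,0],[12,0,0]],"claw":[1,1,1,1,1,1,1,1,1,1]}' |tail -1; python3 m.py
```

```text
finger_gap: 0.0129
M [ 0.684 -0.597  0.116] F [3.1 3.  4.9] yaw_y -27.9888404104946 j6 0.13041297015860234 -0.06486736005172133 0.012876272669108917
```

The single torque readings are noisy, so I'll cross-check jaw and cartridge visually from the fixed cameras.

```bash
cat > look.py <<'E'
from h import *
import sys
n=sys.argv[1]
for k,z in (("scene",(.567,.015,.10)),("top",(.567,.015,.13))):
    im=robot.get_image(k); cv2.imwrite(f"pics/{k}_{n}.png",im[:,:,::-1])
    c=robot.calibration(k)
    u,v=np.round(proj(c,[.567,.0,.12])).astype(int)
    cr=im[v-25:v+25,u-32:u+33]
    m=(cr.max(2)<60).astype(np.uint8)
    nn,l,s,ce=cv2.connectedComponentsWithStats(m)
    print(k,(u,v),[(s[i,4],np.round(ce[i]+[u-32,v-25],2)) for i in range(1,nn) if s[i,4]>15])
    cv2.imwrite(f"pics/{k}_{n}c.png",cv2.resize(cr[:,:,::-1],None,fx=6,fy=6,interpolation=cv2.INTER_CUBIC))
a=cv2.imread(f"pics/scene_{n}c.png");b=cv2.imread(f"pics/top_{n}c.png");cv2.imwrite(f"pics/both_{n}.png",np.hstack([a,b]))
E
python3 look.py a
```

```text
scene (np.int64(274), np.int64(199)) [(np.int32(271), array([252.69, 181.73])), (np.int32(73), array([277.29, 199.05]))]
top (np.int64(297), np.int64(214)) [(np.int32(39), array([328.18, 200.03])), (np.int32(151), array([291.4 , 214.83])), (np.int32(41), array([325.46, 219.63]))]
```

View pics/both_a.png

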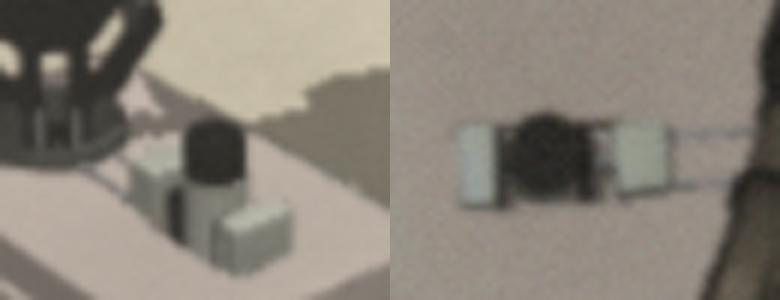

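The crop shows the cartridge standing upright between the jaws, with the moving jaw's dark pad close to it. The scene cap's centroid is trackable, at (277.29,199.05).

```bash
python3 -m jog '{"delta_pos":[[0,0,0],[0,0,0],[0,0,0],[0,0,0],[0,0,0],[0,0,0],[0,0,0],[0,0,0],[0,0,0],[0,0,0]],"rotation":[[1,0,0],[2,0,0],[3,0,0],[4,0,0],[5,0,0],[6,0,0],[7,0,0],[8,0,0],[9,0,0],[10,0,0]],"claw":[1,1,1,1,1,1,1,1,1,1]}' |tail -1; python3 m.py; python3 look.py b
python3 - <<'E'
from h import *
c=robot.calibration("scene");print("3mm shift px",proj(c,[.567,.018,.13])-proj(c,[.567,.015,.13]))
E
```

```text
finger_gap: 0.013
M [ 0.664 -0.623  0.21 ] F [2.7 3.8 3.5] yaw_y -37.98058332483911 j6 0.3048269942585408 -0.028716386295855045 0.012951288681336527
scene (np.int64(274), np.int64(199)) [(np.int32(266), array([252.09, 182.05])), (np.int32(70), array([277.5 , 199.11]))]
top (np.int64(297), np.int64(214)) [(np.int32(38), array([328.18, 199.84])), (np.int32(156), array([290.64, 214.96])), (np.int32(39), array([325.54, 219.79]))]
3mm shift px [0.53903143 0.36166907]
```

```bash
cat > trk.py <<'E'
from h import *
import sys
n=sys.argv[1]
G=lambda im:cv2.cvtColor(im,cv2.COLOR_BGR2GRAY).astype(np.float32)
im=np.mean([robot.get_image("top").astype(np.float32) for _ in range(3)],0)
cur=im.mean(2).astype(np.float32); np.save(f"top_{n}.npy",cur)
sc=np.mean([robot.get_image("scene").astype(np.float32) for _ in range(3)],0).mean(2).astype(np.float32); np.save(f"sc_{n}.npy",sc)
def ecc(a,b,r):
    x0,x1,y0,y1=r; W=np.eye(2,3,dtype=np.float32)
    try: cc,W=cv2.findTransformECC(a[y0:y1,x0:x1].copy(),b,np.array([[1,0,x0],[0,1,y0]],np.float32),cv2.MOTION_TRANSLATION,(3,200,1e-6))
    except cv2.error as e: return None
    return np.round(W[:,2]-[x0,y0],2),round(cc,3)
def base(k):
    return cv2.imread(f"pics/{k}_b.png").astype(np.float32).mean(2)
print("top cap",ecc(base("top"),cur,(284,298,207,223)),"fixedjaw",ecc(base("top"),cur,(274,282,205,224)),"movjaw",ecc(base("top"),cur,(303,313,205,222)))
print("scene cap",ecc(base("scene"),sc,(271,284,192,206)),"fixed",ecc(base("scene"),sc,(278,292,206,222)))
row=cur[211:219,270:318].mean(0); print(row.astype(int))
E
sed 's/robot.get_image("top")/cv2.imread("pics\/top_a.png")/;s/robot.get_image("scene")/cv2.imread("pics\/scene_a.png")/' trk.py > /tmp/t.py; PYTHONPATH=. python3 /tmp/t.py a; python3 trk.py b
```

```text
top cap (array([-0.21, -0.19]), 0.98) fixedjaw (array([-0.85, -0.01]), 0.944) movjaw (array([ 0.  , -0.24]), 0.971)
scene cap (array([-0.23, -0.26]), 0.983) fixed (array([-0.09,  0.01]), 0.994)
[143 143 142 143 142 140 144 151 153 153 151 139  98  60  50  47  42  41
  41  41  41  41  40  40  40  40  38  47  72  91 100 102 127 145 149 148
 147 145 143 136 117 103 118 134 137 138 136 136]Traceback (most recent call last):
  File "/tmp/t.py", line 1, in <module>
    from h import *
  File "h.py", line 1, in <module>
    import cv2,numpy as np
ModuleNotFoundError: No module named 'cv2'
```

```bash
python3 - <<'E'
import cv2
a=cv2.imread("pics/top_a.png").mean(2)[211:219,270:318].mean(0);print(a.astype(int))
E
python3 -m jog '{"delta_pos":[[0,0,0],[0,0,0],[0,0,0],[0,0,0],[0,0,0],[0,0,0],[0,0,0],[0,0,0],[0,0,0],[0,0,0]],"rotation":[[0.6,0,0],[1.2,0,0],[1.8,0,0],[2.4,0,0],[3,0,0],[3.6,0,0],[4.2,0,0],[4.8,0,0],[5.4,0,0],[6,0,0]],"claw":[1,1,1,1,1,1,1,1,1,1]}' |tail -1; python3 m.py;python3 trk.py c
```

```text
[144 143 143 141 142 141 144 150 154 153 150 138  99  62  57  51  44  41
  41  40  39  41  40  40  41  41  37  38  57  83 100 106 120 140 148 147
 147 146 144 141 133 113 119 134 137 138 137 137]
finger_gap: 0.0129
M [ 0.602 -0.615  0.153] F [3.7 4.1 4.9] yaw_y -43.968953886237124 j6 0.409316683628754 0.04490465624257922 0.012850121841429437
top cap (array([-0.41, -0.21]), 0.979) fixedjaw (array([-0.86,  0.02]), 0.949) movjaw (array([-0.08, -0.25]), 0.94)
scene cap (array([-0.03, -0.2 ]), 0.982) fixed (array([-0.06,  0.02]), 0.993)
[144 142 143 141 142 141 144 150 153 153 151 139  99  58  46  45  42  41
  41  41  41  40  41  40  40  39  38  49  77 100 106 105 129 146 149 147
 146 144 143 136 113 111 126 135 137 138 137 136]
```

```bash
python3 -m jog '{"delta_pos":[[0,0,0],[0,0,0],[0,0,0],[0,0,0],[0,0,0],[0,0,0],[0,0,0],[0,0,0],[0,0,0],[0,0,0]],"rotation":[[0.6,0,0],[1.2,0,0],[1.8,0,0],[2.4,0,0],[3,0,0],[3.6,0,0],[4.2,0,0],[4.8,0,0],[5.4,0,0],[6,0,0]],"claw":[1,1,1,1,1,1,1,1,1,1]}' |tail -1; python3 m.py;python3 trk.py d | tail -2
```

```text
finger_gap: 0.0131
M [ 0.634 -0.621  0.176] F [4.2 3.3 4.7] yaw_y -49.96703334374178 j6 0.5140130244114531 0.060257711447775364 0.013063705156675636
  40  41  40  40  39  40  40  40  39  50  79 101 105 110 132 146 148 147
 146 144 142 136 115 117 131 137 138 139 136 136]
```

```bash
python3 -m jog '{"delta_pos":[[0,0,0],[0,0,0],[0,0,0],[0,0,0],[0,0,0],[0,0,0],[0,0,0],[0,0,0],[0,0,0],[0,0,0]],"rotation":[[0.6,0,0],[1.2,0,0],[1.8,0,0],[2.4,0,0],[3,0,0],[3.6,0,0],[4.2,0,0],[4.8,0,0],[5.4,0,0],[6,0,0]],"claw":[1,1,1,1,1,1,1,1,1,1]}' |tail -1; python3 m.py;python3 trk.py e | tail -2
```

```text
finger_gap: 0.0128
M [ 0.642 -0.69   0.231] F [3.  3.6 4.6] yaw_y -55.96468352622895 j6 0.6186758129932386 0.08039441658183932 0.012809491127337636
  41  41  40  40  40  40  41  40  39  50  78  99 105 120 139 147 148 147
 145 144 142 133 116 119 131 137 138 138 137 136]
```

The cap stopped moving at yaw of about −43° while the jaw block kept advancing, so that is the clamp contact. I'm now about 0.23 rad past it. The target is about 0.53 rad past, checking torque on the way.

```bash
python3 -m jog '{"delta_pos":[[0,0,0],[0,0,0],[0,0,0],[0,0,0],[0,0,0],[0,0,0],[0,0,0],[0,0,0],[0,0,0],[0,0,0]],"rotation":[[0.6,0,0],[1.2,0,0],[1.8,0,0],[2.4,0,0],[3,0,0],[3.6,0,0],[4.2,0,0],[4.8,0,0],[5.4,0,0],[6,0,0]],"claw":[1,1,1,1,1,1,1,1,1,1]}' |head -1; python3 m.py;python3 trk.py f | tail -2
```

```text
t: 33.25
M [ 0.612 -0.646  0.18 ] F [4.4 3.1 4.4] yaw_y -61.96024829698071 j6 0.7233556933525532 0.10079235071316361 0.013102848988193552
  41  41  40  40  40  41  40  40  39  52  79  97 102 126 145 148 148 146
 145 143 139 128 121 126 133 137 138 137 136 136]
```

```bash
python3 -m jog '{"delta_pos":[[0,0,0],[0,0,0],[0,0,0],[0,0,0],[0,0,0],[0,0,0],[0,0,0],[0,0,0],[0,0,0],[0,0,0]],"rotation":[[0.6,0,0],[1.2,0,0],[1.8,0,0],[2.4,0,0],[3,0,0],[3.6,0,0],[4.2,0,0],[4.8,0,0],[5.4,0,0],[6,0,0]],"claw":[1,1,1,1,1,1,1,1,1,1]}' |head -1; python3 m.py;python3 trk.py g | tail -2
```

```text
t: 34.8
M [ 0.537 -0.662  0.207] F [3.6 3.  5.1] yaw_y -67.96009272714174 j6 0.8280771963208521 0.12122402898967266 0.012830626752165016
  40  41  41  41  40  40  40  40  39  50  80  97 102 128 146 149 147 146
 145 142 137 121 122 132 134 136 138 138 137 136]
```

```bash
python3 -m jog '{"delta_pos":[[0,0,0],[0,0,0],[0,0,0],[0,0,0],[0,0,0],[0,0,0],[0,0,0],[0,0,0],[0,0,0],[0,0,0]],"rotation":[[0.4,0,0],[0.8,0,0],[1.2,0,0],[1.6,0,0],[2,0,0],[2.4,0,0],[2.8,0,0],[3.2,0,0],[3.6,0,0],[4,0,0]],"claw":[1,1,1,1,1,1,1,1,1,1]}' |head -1; python3 m.py;python3 avg.py; python3 trk.py h | tail -2
```

```text
t: 36.35
M [ 0.572 -0.651  0.246] F [3.6 2.9 4.4] yaw_y -71.9487440393558 j6 0.8977297173133868 0.17171218525618315 0.01282752269164862
[0.192 0.207 3.916 3.229 4.402] [0.022 0.018 0.399 0.617 0.36 ]
  41  40  40  40  40  40  41  40  39  51  79  98 103 128 146 149 147 146
 144 144 136 116 120 130 134 137 138 138 136 136]
```

Torque is about 0.23 N·m by the trend (last reading 0.246, rest average 0.19), and the travel past contact is about 0.5 rad. Both put the grip near 13 N. Release inside the collar and lift.

```bash
python3 -m jog '{"delta_pos":[[0,0,0],[0,0,0],[0,0,0],[0,0,0],[0,0,0],[-0.5,0,0],[-1.5,0,0],[-3,0,0],[-5,0,0],[-7,0,0]],"rotation":[[0,0,0],[0,0,0],[0,0,0],[0,0,0],[0,0,0],[0,0,0],[0,0,0],[0,0,0],[0,0,0],[0,0,0]],"claw":[0.8,0.72,0.7,0.7,0.7,0.7,0.7,0.7,0.7,0.7]}'; python3 m.py
python3 -m jog '{"delta_pos":[[-2,0,0],[-4,0,0],[-6,0,0],[-8,0,0],[-8,0,1],[-8,0,2],[-8,0,3],[-8,0,4],[-8,0,4],[-8,0,4]],"rotation":[[0,0,0],[0,0,0],[0,0,0],[-8,0,0],[-17,0,0],[-26,0,0],[-35,0,0],[-44,0,0],[-53,0,0],[-62,0,0]],"claw":[0.5,0.3,0.1,0,0,0,0,0,0,0]}'
python3 - <<'E'
from h import *
c=robot.calibration("wrist");im=robot.get_image("wrist");cv2.imwrite("pics/w6.png",im[:,:,::-1])
E
```

```text
t: 38.15
tool_pos: [0.5745, -0.1334, 0.1456]
orientation: [[0.001, 0.311, -0.951], [-0.0, -0.951, -0.311], [-1.0, 0.001, -0.001]]
wrist_force: [0.1, 1.4, 0.2]
finger_gap: 0.0255
M [-0.021 -0.036 -0.037] F [0.1 1.4 0.2] yaw_y -71.90467689616464 j6 0.8969533967388769 5.133371359988814e-05 0.025537442772849955
t: 39.4
tool_pos: [0.5362, -0.1459, 0.2252]
orientation: [[0.001, 0.986, -0.167], [-0.001, -0.167, -0.986], [-1.0, 0.002, 0.0]]
wrist_force: [-0.6, 0.2, 0.2]
finger_gap: 0.0854
```

View pics/w6.png

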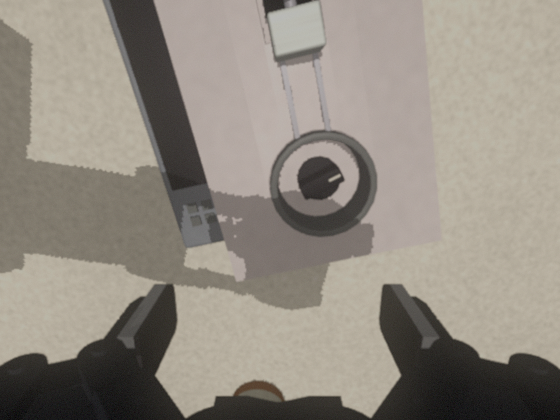

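The knob is free and its mark has turned about 161°, matching the gripper's 160°, so nothing slipped. One last look at the clamped cartridge.

```bash
python3 look.py z; python3 trk.py z | tail -2
```

```text
scene (np.int64(274), np.int64(199)) [(np.int32(70), array([277.87, 199.64]))]
top (np.int64(297), np.int64(214)) [(np.int32(153), array([290.54, 214.88]))]
  41  40  40  40  41  41  41  41  39  51  79  96 103 127 144 147 145 144
 143 141 134 115 118 130 133 135 136 137 135 134]
```

View pics/both_z.png

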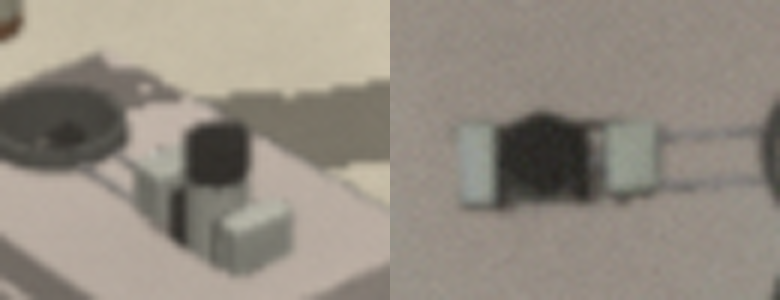

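The cartridge stands upright, held between the fixed jaw's rubber face and the moving pad. The jaw hasn't moved since release, and the gripper is open and clear.

```bash
python3 -c "
from rig import robot
print(robot.close_job(), robot.state()['t'])"
```

```text
the job is handed in; nothing more can be done
the job is handed in; nothing more can be done
```

I stood the larger cartridge upright in the pocket and let go of it. I then reached into the guard collar and turned the knob about 160° clockwise. After that I let go, lifted clear with the gripper open, and handed the job in at about 40 s of the 72 s allowed.

**Last checks**
- **Cartridge:** it stands upright between the jaws, and neither it nor the jaw moved after I let go.
- **Clamp contact:** in the top pictures the cap stopped moving about 0.5 rad before the end while the jaw block kept advancing. That travel suggests a grip of about 13 N.
- **Knob turn:** the mark on the knob had turned about 161° against the gripper's 160°, so it did not slip.
- **Forces:** wrist readings, taken only at the end of each move, never passed about 10 N. None showed contact with the collar, and the arm stayed away from the glassware.

**Checks that disagreed or were weak**
- **Knob torque:** single readings were noisy, by about ±0.03 N m. They went 0.15, 0.18, 0.23, 0.18, 0.21 and 0.25, and the average at rest was 0.19. The trend puts the final torque at about 0.23 N m, inside the 0.2 to 0.27 range. The grip is therefore inferred from torque and travel together.
- **Other measurements:** the joint-6 effort reading drifted and could not be used for absolute torque. Sub-pixel tracking of the cap was also unreliable, so I judged contact from brightness profiles in the top view instead.

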